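Seat the plate jig and hold the stamping head over the blank

TASK

Push the jig's carriage along its track until you feel its tongue come fully home against the stop hidden under the hood, and only then lift the stamping head out of its case by its upright grip. Carry it over the case wall, clear of the rack of type, and hold it level over the white blank, centred, lengthwise with it and about a centimetre above, never touching the blank or carriage. Finish while still holding it there in the air; leave the carriage home and everything else where it stands.

Things in the scene. Friction and masses are not known exactly. Their poses are not given: they have to be found in the camera images.
- jig: Fixed plate jig (all sizes in this list are mm), 404 long x 101 wide. Origin under the track, on the bench; its x axis is the push direction, z up. Track floor 12 above the bench, 73 wide between two side rails whose tops are 26 above the bench. A grey hood covers the track from x = +85 to +214, its top 48 above the bench. The open end of the track is at x = -190.
- carriage: Loose aluminium carriage (0.5 kg) in the track, 1.5 mm play each side. Origin on its underside, below the blank's centre; x points to the hood, z up. Plate 110 x 70 x 12 with a fixed white blank 100 (along x) x 56 x 2 on top. In front a darker steel tongue 50 wide, 20 high, x = +55 to +165, runs under the hood to the stop. It slides with a few newtons (friction varies); at the stop the force rises sharply.
- push_tab (a point): Middle of the rear face of the carriage's upright steel push tab (12 thick, 50 wide, x = -67 to -55 of the carriage), at its top edge, 40 above the carriage's underside, 52 above the bench; axes as the carriage. Push on this rear face.
- blank (a point): Centre of the white blank's upper face, 14 above the carriage's underside (26 above the bench); axes as the carriage.
- tongue_tip (a point): Middle of the tongue's front end, at its underside, 165 ahead of the carriage origin; axes as the carriage.
- stop: Fixed steel stop bar 60 wide, 26 high, hidden under the hood. Origin in the middle of the lower edge of the face that the tongue meets; axes as the jig. It is set differently each time (145 to 185 along the jig's x); the carriage is 65 to 135 from home at the start.
- die: Stamping head: steel block 80 (along x) x 40 x 30 high with a dark upright grip on its middle, 46 (along x) x 18 thick x 50 high, so the top is 80 above the underside. Origin: centre of the underside, z up. About 0.6 kg (varies by a quarter). It looks the same either way round. It lies in the large bay of the case, on the floor 5 above the bench.
- case: Fixed open black case 270 (along x) x 190, walls 50 high and 5 thick, floor 5 thick. Origin under its centre. A 50 high divider at x = +55 parts the large bay (x = -130 to +52, 180 wide) from the small one.
- rack: Fixed rack of steel type between case and jig, 200 long (along x) x 30 wide x 48 high. Origin under its centre. Keep the stamping head off it.
- type_a: Small steel type block 24 x 24 x 34, loose in the case's small bay; leave alone. Sizes in mm.
- type_b: Second such block in the small bay; leave alone. Sizes in mm.
- type_c: Third such block, standing loose on the bench; leave alone. Sizes in mm.
- pad: Cork rubbing pad 70 x 110 x 25, loose; leave alone. Sizes in mm.
- tape: Roll of tape lying flat, 96 outside diameter, 35 high, loose; leave alone. Sizes in mm.
- spares: Stack of spare white blanks 130 x 55 x 12, loose; leave alone. Sizes in mm.
- wrench: Wrench lying on the bench, loose; leave alone. Sizes in mm.
- cleaner: Can 56 diameter, 130 high, loose; leave alone. Sizes in mm.
Things that resemble listed ones, but are neither listed nor needed, are in the scene too. What is shaped like the die but green is not meant.

How it is judged:
On the way, in this order (a step that is already met when the one before it is completed fails the run):
1. the carriage is home: its tongue within 3 mm of the stop, the head still in its case (x of tongue_tip in the frame of stop above -0.003 m and height (world z) of die below 0.03 m), for 0.2 s.
2. the stamping head is lifted clear of the case walls (height (world z) of die above 0.055 m), for 0.1 s.
At the end, for the whole second after the job is handed in: The tongue is within 3 mm of the stop; the fingers hold the stamping head still, its underside 3 to 20 mm above the blank, centred within 8 mm, lengthwise within 0.1 rad, level within 0.08 rad, touching neither carriage nor jig (x of tongue_tip in the frame of stop above -0.003 m and horizontal distance between die and blank below 0.008 m and z of die in the frame of blank between 0.003 and 0.02 m and angle between the x axis of die and the x axis of carriage, either way round below 0.1 rad and angle between die's own z axis and vertical below 0.08 rad and contact force between the fingers and die above 1 N and contact force between die and carriage below 0.2 N and contact force between die and jig below 0.2 N and linear speed of each of die, carriage below 0.02 m/s); the arm keeps its last pose, push and grip.
It fails at once if the stamping head touches the carriage or blank (contact force between die and carriage above 0.5 N).
It fails at once if the stamping head hits the rack (contact force between die and rack above 1 N).
It fails at once if a bystander is moved by more than 25 mm (distance of any of type_a, type_b, type_c, pad, tape, spares, wrench, cleaner from where it was at the start of the episode above 0.025 m).
It also fails if it takes over 56 s, if anything falls off the work surface, if the arm or the gripper's body presses on something with over 40 N, if the wrist force passes 120 N, or if a joint passes its speed limit or range.

ROBOT

A 7-joint arm with a two-finger parallel gripper is mounted at the origin on the work surface. World frame = base frame: x ahead of the robot, y to its left, z up, the work surface at z = 0. Lengths are in m, angles in rad, forces in N, time in s.
With the tool pointing down it reaches from about 0.4 to 0.9 m from the base axis. Payload 5.5 kg.
Tool frame: the origin (TCP) lies between the finger pads; the fingertips stand 22 mm ahead of it and the grasp point (between the pads) lies 3 mm ahead of it; z points along the fingers, y is the line along which they close (so a half turn about z gives the same grasp; the last joint's range is limited). The gripper opens to 92 mm and grips with 3 to 60 N. Pads are 19 mm wide; open, the fingers measure 130 mm over their backs; the gripper's body (75 mm by 190 mm) begins 47 mm behind the grasp point.
Start: joints at [-0.87, 0.501, -0.427, 1.55, 0.221, 1.138, -0.21], TCP at [0.276, 0.589, 0.249] pointing down, gripper open.
Joint ranges: [-2.88, 2.88], [-0.31, 2.03], [-1.54, 1.56], [0.2, 2.42], [-1.41, 4.55], [0.19, 2.02], [-2.57, 2.57]. Speed limits (rad/s): [2.57, 2.57, 3.14, 3.14, 3.14, 3.14, 3.14].

INTERFACE

Orientations are given as a 3x3 rotation matrix whose columns are the frame's x, y, z axes.
In Python, from workcell import * gives the robot as it stands. The module is installed in compiled form; this text tells all that it offers.
- The arm moves only by the shell command python3 -m crank 'ROWS' [OPENING] [FORCE]. ROWS is JSON, a list that holds one entry, the list of rows, each a list of 4 numbers: the shift along the tool's x, y, z in m, then the turn about the tool's z in rad. A call has exactly 5 rows; each row is the pose to reach, as a shift and turn from the pose commanded when the call began, along the tool's axes at that moment; what a row does not reach only later rows make up. A row lasts 1/8 s, in which the tool goes at most 62.5 mm and 10.7 degrees, less where a joint would pass 70% of its speed; a pose out of reach is approached as far as the arm can. A call with a gripper value outside its range is refused whole. OPENING is the closure in counts, from 0 (fully open) to 255 (shut), set as the call begins (- or left out, the last holds). The fingers move at their own pace and stop on an object; FORCE is the grip in N (left out, the last holds). Time passes only in rows, so rows that repeat a pose let the fingers close, or fill a call up. It gives the time, the measured TCP pose, the force, the opening and the grip force at its end, in the units of the state.
- sense(): the state, without advancing time (a new reading comes with each control period).
- snapshot(name): name is "side" or "top" or "wrist"; returns the picture (480x640x3 uint8, blue, green, red); there is no depth.
- camera_info(name): a dict with "intrinsics" (3x3 intrinsics, pixels), "camera_from_world" (4x4, takes a point from world to camera coordinates); the wrist camera has in their place "T_tool_cam" (4x4, takes a point from camera to tool coordinates, whose origin is the TCP and whose axes are the flange's). Camera axes: x right, y up, looking along -z (the intrinsics and any distortion apply to the point x, -y, -z); pixel columns grow to the right and rows downward; lengths in m; the calibration is good to about 2 mm. A picture is of the moment at which its call begins: read the wrist's pose just before it. camera_info takes no time and is no camera call.
- job_done(): hands the job in; it is judged then, once.
The state is a dict: "time": time; "q": joint angles; "joint_velocities": joint speeds; "effort": joint torques, N m; "eef_pos": TCP position; "eef_rot": TCP orientation; "ft_force": force on the tool from outside, world axes, zero at the start; "moment": the same for the moment, N m; "gripper_width": finger opening in m; "grip_force": force on a finger pad.
Only numpy, scipy, OpenCV 4.12 (cv2) and the standard library are available. Lean on these libraries where they do the work, as an engineer would, in place of code of your own. Each camera call takes 0.05 s, during which the arm holds its last target. There are 200 camera calls.

## Working session

There is one attempt and no reset: what is moved stays moved. The work goes in short steps, Python scripts to look and compute and a shell command to move; the robot and the scene stay as the last step left them, time stands still between calls to the robot, and variables do not carry over. Pictures are saved under pics/ and viewed, at most 10 in all, crops included, and the job is handed in when it is done.

```bash
mkdir -p pics
python3 - <<'E'
from workcell import *
import cv2,numpy as np
np.set_printoptions(precision=4,suppress=True)
s=sense();print(s['time'],s['eef_pos'],s['eef_rot'],s['gripper_width'],s['ft_force'])
for n in ['top','side']:
    cv2.imwrite(f'pics/{n}.png',snapshot(n));print(n,camera_info(n))
print(camera_info('wrist'))
E
```

```text
0.0 [0.2753 0.5881 0.2477] [[-0.9057  0.4239 -0.0009]
 [ 0.4239  0.9057 -0.0017]
 [ 0.0001 -0.0019 -1.    ]] 0.09185678516853689 [ 0.4923 -0.2656  0.2246]
top {'intrinsics': array([[569.8341,   0.    , 315.7707],
       [  0.    , 569.8341, 253.2907],
       [  0.    ,   0.    ,   1.    ]]), 'camera_from_world': array([[-0.0236, -0.9996,  0.0149,  0.1429],
       [ 0.9877, -0.021 ,  0.1549, -0.5733],
       [-0.1545,  0.0184,  0.9878, -1.5547],
       [ 0.    ,  0.    ,  0.    ,  1.    ]])}
side {'intrinsics': array([[474.069 ,   0.    , 323.5865],
       [  0.    , 474.069 , 236.2758],
       [  0.    ,   0.    ,   1.    ]]), 'camera_from_world': array([[-0.8682, -0.4962,  0.0087,  0.5685],
       [ 0.3165, -0.5401,  0.7798, -0.1721],
       [-0.3823,  0.6798,  0.6259, -0.8907],
       [ 0.    ,  0.    ,  0.    ,  1.    ]])}
{'intrinsics': array([[399.3532,   0.    , 315.5234],
       [  0.    , 399.3532, 240.2362],
       [  0.    ,   0.    ,   1.    ]]), 'T_tool_cam': array([[-0.001 ,  0.9627,  0.2704,  0.0732],
       [ 1.    ,  0.0007,  0.0011, -0.    ],
       [ 0.0009,  0.2704, -0.9627, -0.1358],
       [ 0.    ,  0.    ,  0.    ,  1.    ]])}
```

View pics/top.png

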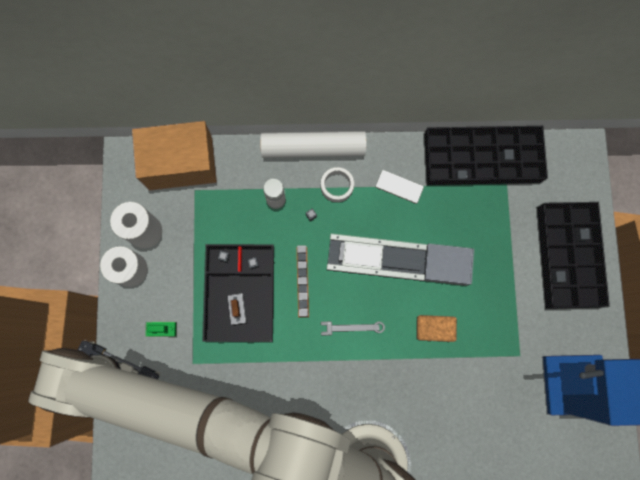

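View pics/side.png

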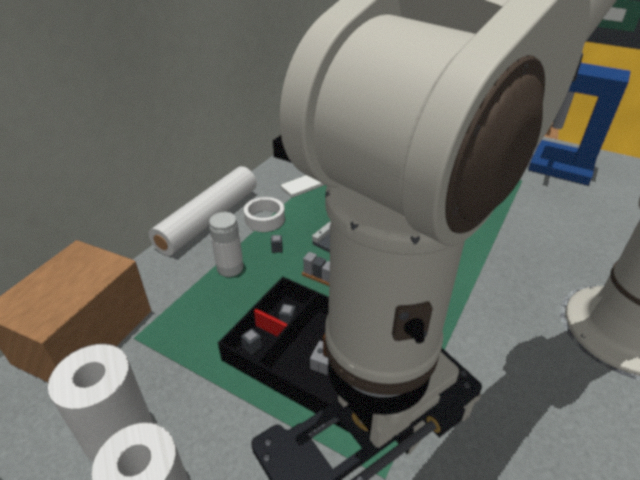

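The top view shows the jig at (330–472, 235–285) with its open end on the left and the hood on the right. The white blank is near (362,255), and the case is at (205–273, 245–342). There are two candidates for the die: a grey block with a dark grip at (236,308) inside the case's large bay, and a green one at (160,329) outside it. The grey one fits the description. I'll enlarge it to confirm.

Run:
```python
import cv2
im=cv2.imread('pics/top.png')
a=cv2.resize(im[228:292,320:480],None,fx=5,fy=5,interpolation=cv2.INTER_CUBIC)
b=cv2.resize(im[240:346,200:320],None,fx=2.6,fy=2.6,interpolation=cv2.INTER_CUBIC)
import numpy as np
o=np.zeros((600,800,3),np.uint8);o[:320]=a;o[322:322+b.shape[0],:b.shape[1]]=b
c=cv2.resize(im[285:330,215:260],(270,270),interpolation=cv2.INTER_CUBIC);o[325:595,400:670]=c
cv2.imwrite('pics/crop1.png',o)
```

```text
(no output)
```

View pics/crop1.png

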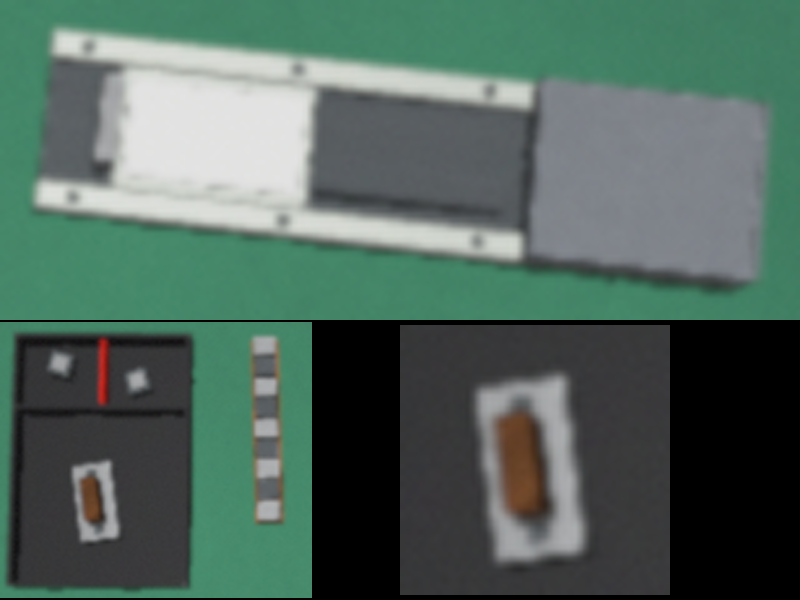

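The crop confirms it: a light-grey block with a brown upright grip, standing in the large bay around (236,308), is the die. The carriage tab's rear edge is at crop pixels (105,72)–(97,162).

```bash
cat > h.py <<'E'
import cv2,numpy as np
from workcell import *
np.set_printoptions(precision=4,suppress=True)
def ray(name,px,s=None):
    i=camera_info(name);K=i['intrinsics']
    if name=='wrist':
        T=np.eye(4);T[:3,:3]=s['eef_rot'];T[:3,3]=s['eef_pos'];W=T@i['T_tool_cam']
    else: W=np.linalg.inv(i['camera_from_world'])
    n=np.linalg.inv(K)@[px[0],px[1],1];d=W[:3,:3]@[n[0],-n[1],-n[2]]
    return W[:3,3],d
def hit(name,px,z,s=None):
    o,d=ray(name,px,s);return (o+d*(z-o[2])/d[2])[:2]
def rect(name,pts,z,s=None):
    P=np.array([hit(name,p,z,s) for p in pts]);c=P.mean(0)
    e=[np.linalg.norm(P[i]-P[(i+1)%4]) for i in range(4)]
    return P,c,np.array(e)
E
python3 - <<'E'
from h import *
f5=lambda u,v:((u+.5)/5-.5+320,(v+.5)/5-.5+228)
f6=lambda u,v:((u-400+.5)/6-.5+215,(v-325+.5)/6-.5+285)
ang=lambda a,b:np.degrees(np.arctan2(*(b-a)[::-1]))
for nm,L,z in [('hood',[f5(542,80),f5(770,102),f5(757,280),f5(530,260)],.048),('blank',[f5(122,68),f5(318,90),f5(308,205),f5(112,185)],.026),
 ('die',[f6(476,390),f6(568,376),f6(586,552),f6(495,562)],.035),('grip',[f6(497,417),f6(532,413),f6(547,513),f6(510,519)],.085)]:
    P,c,e=rect('top',L,z);print(nm,c,e,[ang(P[i],P[(i+1)%4]) for i in range(4)])
a=hit('top',f5(105,72),.052);b=hit('top',f5(97,162),.052);print('tab',a,b,(a+b)/2)
a=hit('top',f5(54,30),.026);b=hit('top',f5(35,207),.026);print('jigend',a,b,(a+b)/2)
E
```

```text
hood [ 0.5385 -0.2436] [0.1289 0.1012 0.127  0.1023] [np.float64(-96.79597770089465), np.float64(172.0651385940815), np.float64(83.68417250167938), np.float64(-6.861365693426733)]
blank [ 0.5715 -0.0031] [0.1123 0.0664 0.1115 0.0675] [np.float64(-97.70365618064328), np.float64(172.69870565736906), np.float64(82.88609362796267), np.float64(-6.601085158000872)]
die [0.427  0.3534] [0.0429 0.0817 0.042  0.0799] [np.float64(-82.57447340460138), np.float64(-174.404313443196), np.float64(94.93149885885418), np.float64(6.291739143815001)]
grip [0.4259 0.3516] [0.0157 0.0453 0.0166 0.046 ] [np.float64(-84.74182704469476), np.float64(-171.63122673725863), np.float64(97.90128920690584), np.float64(7.19932004337198)]
tab [0.6056 0.0599] [0.5548 0.0659] [0.5802 0.0629]
jigend [0.6351 0.0867] [0.5336 0.1002] [0.5843 0.0934]
```

```bash
cat >> h.py <<'E'
def goto(p,yaw_y):
    """shift in tool axes and turn to bring TCP to p with tool y at world angle yaw_y (deg)"""
    s=sense();R=s['eef_rot'];d=R.T@(np.array(p)-s['eef_pos'])
    w=np.degrees(np.arctan2(R[1,1],R[0,1]));t=-(yaw_y-w);t=(t+90)%180-90
    print('t',round(s['time'],2),'pos',s['eef_pos'],'yawy',round(w,2),'w',round(s['gripper_width'],4),'F',s['ft_force'],'-> shift',d,'turn',round(np.radians(t),4))
E
python3 -m crank '[[[-0.049,-0.031,0.005,0.15],[-0.098,-0.062,0.01,0.3],[-0.147,-0.093,0.015,0.45],[-0.196,-0.124,0.02,0.6],[-0.245,-0.155,0.025,0.75]]]' 255 20
python3 -c "
from h import *
goto([.585,.0976,.2],-7.74)"
```

```text
time: 0.72
eef_pos: [0.4324, 0.3426, 0.2234]
eef_rot: [[-0.369, 0.929, -0.0], [0.929, 0.369, -0.0], [-0.0, -0.0, -1.0]]
ft_force: [0.1, 0.9, -0.1]
gripper_width: 0.0464
grip_force: 0.0
t 0.72 pos [0.4324 0.3426 0.2234] yawy 21.66 w 0.0464 F [ 0.1141  0.8681 -0.0854] -> shift [-0.284   0.0514  0.0234] turn 0.5132
```

```bash
python3 -m crank '[[[-0.057,0.010,0.005,0.11],[-0.114,0.020,0.01,0.22],[-0.171,0.031,0.015,0.33],[-0.228,0.041,0.02,0.43],[-0.284,0.051,0.023,0.513]]]'
python3 - <<'E'
from h import *
goto([.585,.0976,.2],-7.74)
s=sense();im=snapshot('wrist');np.save('s1.npy',s,allow_pickle=True);cv2.imwrite('pics/w1.png',im)
E
```

```text
time: 1.35
eef_pos: [0.5856, 0.0984, 0.2001]
eef_rot: [[0.132, 0.991, -0.001], [0.991, -0.132, -0.0], [-0.0, -0.001, -1.0]]
ft_force: [0.4, 0.3, -0.0]
gripper_width: 0.0009
grip_force: 0.0
t 1.35 pos [0.5856 0.0984 0.2001] yawy -7.61 w 0.0009 F [ 0.3668  0.3433 -0.0277] -> shift [-0.0008 -0.0005  0.0001] turn 0.0023
```

View pics/w1.png

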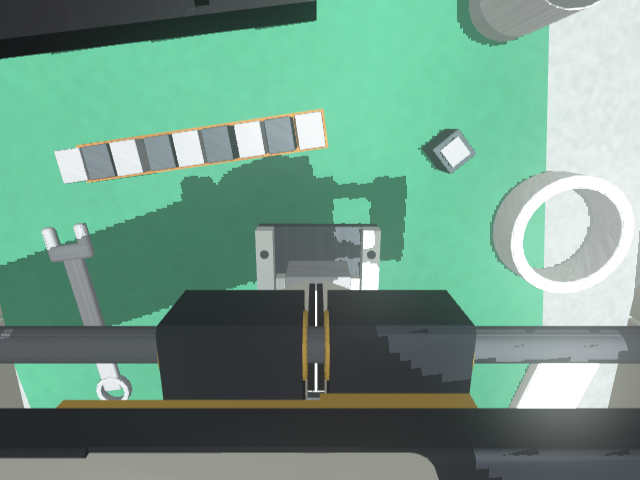

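The wrist view shows the track's open end at row 226, with the rails' outer edges at columns 257 and 381. The tab's rear top edge runs along row 262, columns 287–358, and the closed fingers are just ahead of it.

Run:
```python
from h import *
s=np.load('s1.npy',allow_pickle=True).item()
for n,p,z in [('tabL',(287,262),.052),('tabR',(358,262),.052),('railL',(257,226),.026),('railR',(381,226),.026)]: print(n,hit('wrist',p,z,s))
```

```text
tabL [0.5605 0.0774]
tabR [0.6133 0.0703]
railL [0.5383 0.102 ]
railR [0.6364 0.0888]
```

```bash
python3 -m crank '[[[0,-0.0005,0.04,0],[0,-0.001,0.08,0],[0,-0.001,0.12,0],[0,-0.001,0.146,0],[0,-0.001,0.146,0]]]' && python3 -m crank '[[[-0.006,0,0,0],[-0.012,0,0,0],[-0.018,0,0,0],[-0.024,0,0,0],[-0.03,0,0,0]]]'
```

```text
time: 2.02
eef_pos: [0.5817, 0.1, 0.0522]
eef_rot: [[0.129, 0.992, -0.006], [0.992, -0.129, -0.001], [-0.002, -0.006, -1.0]]
ft_force: [0.5, 0.2, 0.7]
gripper_width: 0.0005
grip_force: 0.0
time: 2.65
eef_pos: [0.5807, 0.0714, 0.0553]
eef_rot: [[0.129, 0.992, 0.001], [0.992, -0.129, 0.002], [0.002, 0.001, -1.0]]
ft_force: [0.5, 3.9, 1.5]
gripper_width: 0.0002
grip_force: 2.3
```

```bash
python3 -m crank '[[[-0.01,0,0,0],[-0.02,0,0,0],[-0.03,0,0,0],[-0.04,0,0,0],[-0.05,0,0,0]]]' && python3 -m crank '[[[-0.003,0,0,0],[-0.006,0,0,0],[-0.009,0,0,0],[-0.012,0,0,0],[-0.015,0,0,0]]]'
```

```text
time: 3.28
eef_pos: [0.5745, 0.0223, 0.0553]
eef_rot: [[0.128, 0.992, 0.002], [0.992, -0.128, 0.002], [0.002, 0.001, -1.0]]
ft_force: [0.6, 5.8, 2.3]
gripper_width: 0.0004
grip_force: 2.6
time: 3.9
eef_pos: [0.5726, 0.0079, 0.0553]
eef_rot: [[0.128, 0.992, 0.002], [0.992, -0.128, 0.002], [0.002, 0.001, -1.0]]
ft_force: [0.1, 6.1, 3.3]
gripper_width: 0.0004
grip_force: 3.0
```

```bash
python3 -m crank '[[[-0.002,0,0,0],[-0.004,0,0,0],[-0.006,0,0,0],[-0.008,0,0,0],[-0.008,0,0,0]]]' | grep -E "pos|force"; python3 -c "
from h import *
goto([.57,0,.055],-7.4)"
```

```text
eef_pos: [0.5715, -0.0004, 0.0552]
ft_force: [0.7, 4.5, 4.1]
grip_force: 2.6
t 4.53 pos [ 0.5715 -0.0004  0.0552] yawy -7.37 w 0.0005 F [0.6555 4.5115 4.1122] -> shift [ 0.0002 -0.0016  0.0002] turn 0.0005
```

```bash
python3 -m crank '[[[-0.002,0,0,0],[-0.004,0,0,0],[-0.006,0,0,0],[-0.008,0,0,0],[-0.008,0,0,0]]]' | grep -E "pos|force"
```

```text
eef_pos: [0.5705, -0.0083, 0.0552]
ft_force: [0.7, 4.7, 4.4]
grip_force: 2.6
```

```bash
python3 -m crank '[[[-0.002,0,0,0],[-0.004,0,0,0],[-0.006,0,0,0],[-0.008,0,0,0],[-0.008,0,0,0]]]' | grep -E "pos|force"
```

```text
eef_pos: [0.5695, -0.0163, 0.0553]
ft_force: [1.4, 5.7, 3.9]
grip_force: 2.6
```

```bash
python3 -m crank '[[[-0.002,0,0,0],[-0.004,0,0,0],[-0.006,0,0,0],[-0.008,0,0,0],[-0.008,0,0,0]]]' | grep -E "pos|force"
```

```text
eef_pos: [0.5693, -0.0172, 0.0553]
ft_force: [3.0, 18.6, 1.3]
grip_force: 9.2
```

```bash
python3 -m crank '[[[-0.002,0,0,0],[-0.004,0,0,0],[-0.005,0,0,0],[-0.005,0,0,0],[-0.005,0,0,0]]]' | grep -E "pos|force"
```

```text
eef_pos: [0.5694, -0.0174, 0.0554]
ft_force: [5.0, 26.5, 1.5]
grip_force: 13.8
```

Stop found: at y ≈ -0.0174 the force rose from 5 to 27 N with no further travel. Next I'll back off, rise and look.

```bash
python3 -m crank '[[[0.01,0,0,0],[0.025,0,0,0],[0.05,0,-0.01,0],[0.075,0,-0.06,0],[0.1,0,-0.11,0]]]' 0 | grep -E "pos|force"; python3 -m crank '[[[0.015,0,-0.05,0],[0.03,0,-0.09,0],[0.045,0,-0.12,0],[0.05,0,-0.13,0],[0.05,0,-0.13,0]]]' | grep -E "pos|force"
python3 - <<'E'
from h import *
goto([.426,.3525,.28],6.5)
s=sense();im=snapshot('wrist');np.save('s2.npy',s,allow_pickle=True)
t=snapshot('top');cv2.imwrite('pics/top2.png',t);cv2.imwrite('pics/w2.png',im)
o=np.zeros((600,800,3),np.uint8);o[:320]=cv2.resize(t[228:292,320:480],None,fx=5,fy=5,interpolation=cv2.INTER_CUBIC)
o[320:,:373]=cv2.resize(im,(373,280));cv2.imwrite('pics/c2.png',o)
E
```

```text
eef_pos: [0.5791, 0.0678, 0.1649]
ft_force: [1.3, -0.0, -0.3]
grip_force: 0.0
eef_pos: [0.5864, 0.1175, 0.2942]
ft_force: [0.3, -0.6, 0.5]
grip_force: 0.0
t 8.28 pos [0.5864 0.1175 0.2942] yawy -7.48 w 0.0907 F [ 0.2994 -0.6086  0.4521] -> shift [ 0.2122 -0.1896  0.0141] turn -0.2439
```

View pics/w2.png

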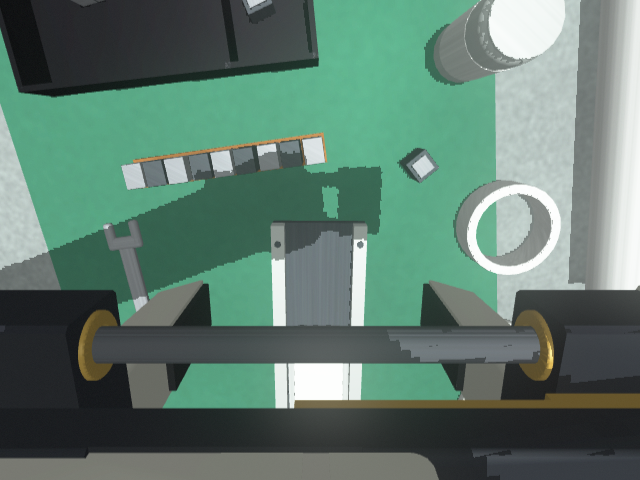

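The wrist view shows the home track, with rails at columns 272–285 and 352–366, but the fingers hide the blank beyond row 320. I'll move ahead to see it from above.

```bash
python3 -m crank '[[[-0.045,0,0,0],[-0.09,0,0,0],[-0.135,0,0,0],[-0.18,0,0,0],[-0.21,0,0,0]]]' | grep -E "pos|force"
python3 - <<'E'
from h import *
snapshot('top')
s=sense();im=snapshot('wrist');np.save('s3.npy',s,allow_pickle=True);cv2.imwrite('pics/w3.png',im)
print(s['eef_pos'],s['joint_velocities'].round(3) if hasattr(s['joint_velocities'],'round') else s['joint_velocities'])
cv2.imwrite('pics/c3.png',cv2.resize(im[90:300,210:430],None,fx=2.8,fy=2.8,interpolation=cv2.INTER_CUBIC))
E
```

```text
eef_pos: [0.5574, -0.0939, 0.2929]
ft_force: [-0.1, 0.8, -0.0]
grip_force: 0.0
[ 0.5567 -0.0986  0.2929] [-0.025  0.001 -0.009 -0.003  0.013  0.001 -0.089]
```

View pics/c3.png

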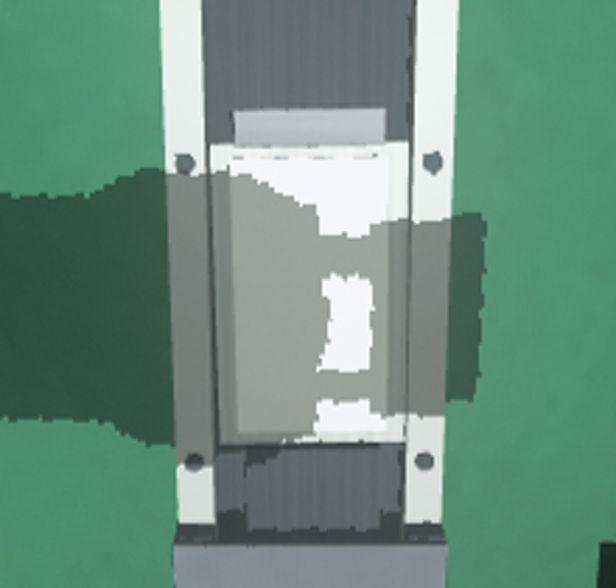

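The crop shows the carriage at home: plate corners at crop pixels (212,145), (410,143), (404,444) and (221,443), and the tab's rear edge near row 109, columns 235–386.

Run:
```python
from h import *
s=np.load('s3.npy',allow_pickle=True).item()
f=lambda u,v:(210+(u+.5)/2.8-.5,90+(v+.5)/2.8-.5)
ang=lambda a,b:np.degrees(np.arctan2(*(b-a)[::-1]))
for n,L,z in [('plate',[(212,145),(410,143),(404,444),(221,443)],.024),('blank',[(232,157),(390,157),(384,433),(237,433)],.026),('rails',[(163,0),(458,0),(444,525),(179,525)],.026)]:
    P,c,e=rect('wrist',[f(*p) for p in L],z,s);print(n,c,e,[round(ang(P[i],P[(i+1)%4]),2) for i in range(4)])
a,b=hit('wrist',f(235,109),.052,s),hit('wrist',f(386,109),.052,s);d=np.array([np.cos(np.radians(-97.6)),np.sin(np.radians(-97.6))])
print('tab',a,b,'->blank',(a+b)/2+.067*d)
# from push: tcp at contact
for h in (.0095,.0125): print('push est', np.array([.5694,-.0174])+(h+.067)*d)
goto([.426,.3525,.28],6.5)
```

```text
plate [ 0.5614 -0.0952] [0.0695 0.1106 0.0692 0.1095] [np.float64(-7.44), np.float64(-97.58), np.float64(171.73), np.float64(82.58)]
blank [ 0.5611 -0.0949] [0.0554 0.1009 0.0552 0.101 ] [np.float64(-8.0), np.float64(-97.97), np.float64(172.05), np.float64(82.15)]
rails [ 0.5622 -0.0876] [0.0997 0.1895 0.1019 0.1896] [np.float64(-8.02), np.float64(-97.36), np.float64(172.07), np.float64(81.97)]
tab [ 0.5456 -0.0252] [ 0.5941 -0.0321] ->blank [ 0.561  -0.0951]
push est [ 0.5593 -0.0932]
push est [ 0.5589 -0.0962]
t 9.1 pos [ 0.5572 -0.0962  0.293 ] yawy -7.93 w 0.0915 F [ 1.2773 -0.0413  0.0324] -> shift [ 0.4263 -0.1918  0.0124] turn -0.2519
```

```bash
python3 -m crank '[[[0.047,-0.0225,0.004,-0.03],[0.094,-0.045,0.008,-0.06],[0.141,-0.0675,0.012,-0.09],[0.188,-0.09,0.016,-0.12],[0.235,-0.1125,0.02,-0.15]]]' | grep pos
python3 -c "
from h import *
goto([.43,.30,.26],6.5)"
```

```text
eef_pos: [0.4766, 0.1593, 0.2735]
t 9.72 pos [0.4766 0.1593 0.2735] yawy 1.22 w 0.0917 F [ 0.4509  0.5293 -0.0688] -> shift [ 0.1417 -0.0436  0.0135] turn -0.0922
```

```bash
python3 -m crank '[[[0.045,-0.014,0.004,-0.03],[0.09,-0.028,0.009,-0.06],[0.142,-0.044,0.0135,-0.092],[0.142,-0.044,0.0135,-0.092],[0.142,-0.044,0.0135,-0.092]]]' | grep pos
python3 - <<'E'
from h import *
s=sense();im=snapshot('wrist');np.save('s4.npy',s,allow_pickle=True);cv2.imwrite('pics/w4.png',im)
cv2.imwrite('pics/c4.png',cv2.resize(im[50:290,180:460],None,fx=2.5,fy=2.5,interpolation=cv2.INTER_CUBIC))
E
```

```text
eef_pos: [0.4307, 0.2982, 0.2601]
```

View pics/c4.png

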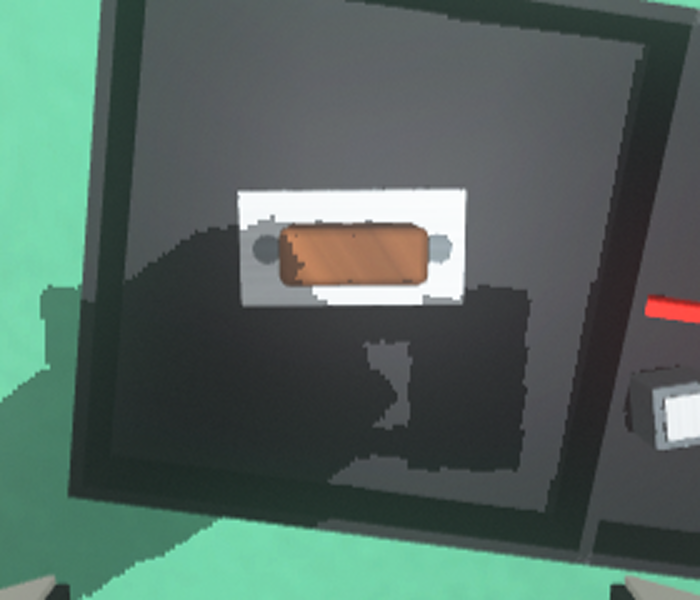

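The crop shows the die's block top at crop pixels (238,190), (467,189), (465,304), (243,306) and its grip top at (279,224)–(428,286). Its long axis lies along tool y, so a quarter turn is needed before grasping.

Run:
```python
from h import *
s=np.load('s4.npy',allow_pickle=True).item()
f=lambda u,v:(180+(u+.5)/2.5-.5,50+(v+.5)/2.5-.5)
ang=lambda a,b:np.degrees(np.arctan2(*(b-a)[::-1]))
for n,L,z in [('block',[(238,190),(467,189),(465,304),(243,306)],.035),('grip',[(279,224),(428,224),(428,286),(279,286)],.085)]:
    P,c,e=rect('wrist',[f(*p) for p in L],z,s);print(n,c,e,[round(ang(P[i],P[(i+1)%4]),2) for i in range(4)])
a=np.array([hit('wrist',f(*p),.05,s) for p in [(70,495),(575,562),(104,0)]]);print('case',a)
print(sense()['q'])
goto([.426,.3525,.2],-83.9)
```

```text
block [0.4284 0.3529] [0.0795 0.0396 0.0795 0.04  ] [np.float64(6.64), np.float64(-82.65), np.float64(-173.07), np.float64(97.38)]
grip [0.4279 0.3533] [0.045  0.0185 0.0457 0.0185] [np.float64(6.4), np.float64(-82.22), np.float64(-173.59), np.float64(95.45)]
case [[0.3362 0.2556]
 [0.5224 0.2506]
 [0.3407 0.4212]]
[-0.4719  0.2414 -0.2136  1.8578  0.0589  1.0503 -0.5979]
t 10.4 pos [0.4313 0.2974 0.2604] yawy 6.36 w 0.0916 F [ 0.2565 -0.7186 -0.1873] -> shift [0.0554 0.0009 0.0603] turn -1.5663
```

```bash
python3 -m crank '[[[0.011,0.001,0.01,-0.158],[0.022,0.001,0.02,-0.316],[0.033,0.002,0.03,-0.474],[0.044,0.002,0.04,-0.632],[0.0555,0.003,0.06,-0.79]]]' 100 | grep pos
python3 -m crank '[[[0,0,0,-0.158],[0,0,0,-0.316],[0,0,0,-0.474],[0,0,0,-0.632],[0,0,0,-0.787]]]' | grep pos
python3 -c "
from h import *
goto([.428,.353,.068],96.7);print(sense()['q'],np.load('s3.npy',allow_pickle=True).item()['q'])"
```

```text
eef_pos: [0.4297, 0.3529, 0.2014]
eef_pos: [0.4292, 0.3521, 0.2009]
t 11.65 pos [0.4292 0.3521 0.2009] yawy 96.87 w 0.056 F [ 0.5161  0.7074 -0.2532] -> shift [0.0011 0.0012 0.1329] turn 0.003
[-0.3299  0.3982 -0.5049  1.8357  0.2309  0.9665  0.7568] [ 0.0507  0.2775  0.0908  1.7298 -0.0228  1.1387  0.009 ]
```

```bash
python3 -m crank '[[[0.001,0.001,0.04,0],[0.001,0.001,0.08,0],[0.001,0.001,0.11,0],[0.001,0.001,0.132,0],[0.001,0.001,0.132,0]]]' | grep -E "pos|force"
python3 -m crank '[[[0,0,0,0],[0,0,0,0],[0,0,0,0],[0,0,0,0],[0,0,0,0]]]' 255 45
python3 -m crank '[[[0,0,-0.005,0],[0,0,-0.015,0],[0,0,-0.04,0],[0,0,-0.08,0],[0,0,-0.12,0]]]'
python3 - <<'E'
from h import *
goto([.428,.353,.2],96.7)
cv2.imwrite('pics/w5.png',snapshot('wrist'))
E
```

```text
eef_pos: [0.4267, 0.3522, 0.0674]
ft_force: [-0.4, -1.0, 0.4]
grip_force: 0.0
time: 12.9
eef_pos: [0.4274, 0.354, 0.0695]
eef_rot: [[-0.993, -0.117, 0.0], [-0.117, 0.993, -0.001], [-0.0, -0.001, -1.0]]
ft_force: [0.2, -3.2, 4.1]
gripper_width: 0.0174
grip_force: 45.0
time: 13.52
eef_pos: [0.4262, 0.3549, 0.1902]
eef_rot: [[-0.993, -0.119, -0.001], [-0.119, 0.993, -0.0], [0.001, -0.0, -1.0]]
ft_force: [1.4, 0.6, -6.3]
gripper_width: 0.0179
grip_force: 45.0
t 13.53 pos [0.4262 0.3549 0.1902] yawy 96.82 w 0.0179 F [ 1.3991  0.6008 -6.3   ] -> shift [-0.0016 -0.0021 -0.0098] turn 0.0021
```

View pics/w5.png

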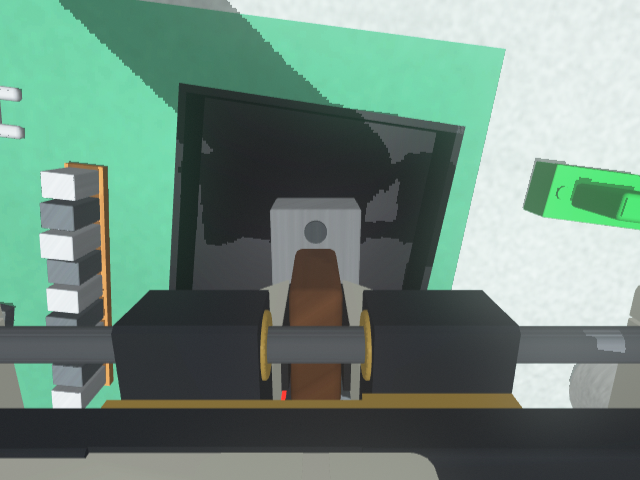

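The wrist view shows the grey die in the fingers, its block end at row 198, columns 271–361, square to the jaws. The green decoy at (580,195) is still where it was.

Run:
```python
from h import *
s=sense();zt=s['eef_pos'][2]-.0645+.030
for p in [(271,198),(361,198)]:
    h=hit('wrist',p,zt,s);print('die end in tool',(s['eef_rot'].T@(np.r_[h,zt]-s['eef_pos'])))
goto([.561,-.095,.195],-7.8)
```

```text
die end in tool [ 0.0443 -0.0191  0.0342]
die end in tool [0.0442 0.0196 0.0343]
t 13.57 pos [0.4285 0.3574 0.1959] yawy 96.83 w 0.0178 F [ 0.6852  0.8759 -2.5969] -> shift [-0.0778 -0.4649 -0.0005] turn -1.3154
```

```bash
python3 -m crank '[[[-0.006,-0.040,0,0.15],[-0.012,-0.080,0,0.31],[-0.018,-0.12,0,0.47],[-0.024,-0.16,0,0.63],[-0.03,-0.2,0,0.79]]]' | grep -E "pos|force"
python3 -c "
from h import *
goto([.561,-.095,.195],-7.8)"
```

```text
eef_pos: [0.4801, 0.1589, 0.1889]
ft_force: [0.6, 0.3, -6.4]
grip_force: 45.0
t 14.2 pos [0.4801 0.1589 0.1889] yawy 51.25 w 0.0179 F [ 0.5795  0.2531 -6.4442] -> shift [-0.222  -0.1474 -0.0062] turn 1.0306
```

```bash
python3 -m crank '[[[-0.035,-0.024,-0.002,0.15],[-0.075,-0.05,-0.004,0.31],[-0.115,-0.076,-0.006,0.47],[-0.155,-0.103,-0.006,0.63],[-0.195,-0.13,-0.006,0.79]]]' | grep -E "pos|force"
python3 -c "
from h import *
goto([.561,-.095,.165],-7.8)"
```

```text
eef_pos: [0.5521, -0.064, 0.1948]
ft_force: [1.4, -0.3, -6.7]
grip_force: 45.0
t 14.82 pos [ 0.5521 -0.064   0.1948] yawy 6.01 w 0.0177 F [ 1.3783 -0.3006 -6.6852] -> shift [-0.0317  0.0056  0.0298] turn 0.241
```

```bash
python3 -m crank '[[[-0.01,0.002,0.005,0.12],[-0.02,0.004,0.01,0.241],[-0.0317,0.0056,0.02,0.241],[-0.0317,0.0056,0.03,0.241],[-0.0317,0.0056,0.03,0.241]]]' | grep -E "pos|force"
python3 -m crank '[[[0,0,0.01,0],[0,0,0.02,0],[0,0,0.03,0],[0,0,0.03,0],[0,0,0.03,0]]]' | grep -E "pos|force"
python3 - <<'E'
from h import *
goto([.561,-.095,.1025],-7.8)
s=sense();im=snapshot('wrist');np.save('s6.npy',s,allow_pickle=True);cv2.imwrite('pics/w6.png',im)
cv2.imwrite('pics/c6.png',cv2.resize(im[120:320,215:415],None,fx=3,fy=3,interpolation=cv2.INTER_CUBIC))
goto([.561,-.095,.1025],-7.8)
E
```

```text
eef_pos: [0.5598, -0.0933, 0.1636]
ft_force: [-0.4, 0.2, -6.2]
grip_force: 45.0
eef_pos: [0.5613, -0.0942, 0.1353]
ft_force: [0.1, -0.4, -6.7]
grip_force: 45.0
t 16.07 pos [ 0.5613 -0.0942  0.1353] yawy -7.56 w 0.0183 F [ 0.0507 -0.4135 -6.7291] -> shift [-0.0008 -0.0002  0.0328] turn 0.0042
t 16.12 pos [ 0.5615 -0.0942  0.1355] yawy -7.56 w 0.0174 F [-0.6949 -0.4944 -6.0338] -> shift [-0.0008 -0.0004  0.033 ] turn 0.0042
```

View pics/c6.png

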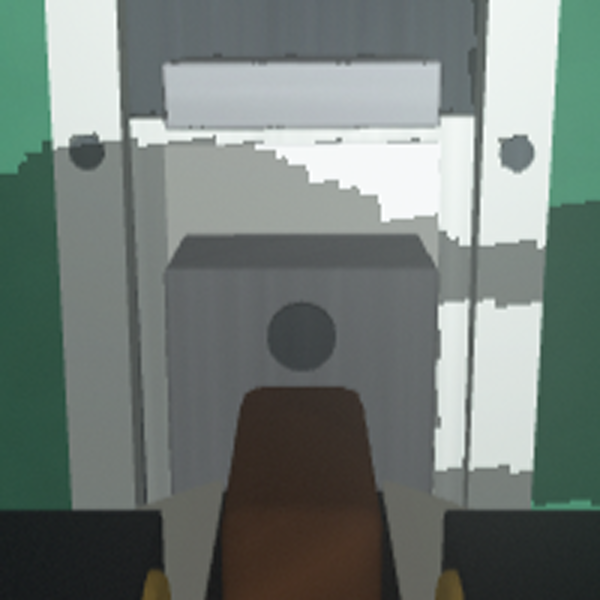

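The crop shows the die square over the blank. Its end's top edge is at row 268, columns 167–436, and the bottom edge is at row 234. The plate's rear edge is at row 117, columns 130–476.

Run:
```python
from h import *
s=np.load('s6.npy',allow_pickle=True).item()
f=lambda u,v:(215+(u+.5)/3-.5,120+(v+.5)/3-.5)
z0=s['eef_pos'][2]-.0645
def t(u,v,z):
    h=hit('wrist',f(u,v),z,s);return s['eef_rot'].T@(np.r_[h,z]-s['eef_pos'])
print('die top edge',t(167,268,z0+.03),t(436,268,z0+.03));print('die bottom',t(187,234,z0),t(417,234,z0))
print('plate rear',t(130,117,.024),t(476,117,.024));print('blank rear',t(165,140,.026),t(438,140,.026));print('tab top front',t(163,127,.052),t(440,127,.052));print('tab top rear',t(163,62,.052),t(440,62,.052))
```

```text
die top edge [ 0.039  -0.02    0.0345] [0.039  0.0188 0.0345]
die bottom [ 0.0388 -0.0199  0.0645] [0.0388 0.0189 0.0645]
plate rear [ 0.0548 -0.0354  0.1113] [0.0548 0.0347 0.1113]
blank rear [ 0.0504 -0.0282  0.1093] [0.0503 0.0269 0.1093]
tab top front [ 0.0551 -0.0256  0.0833] [0.055  0.0243 0.0833]
tab top rear [ 0.0665 -0.0252  0.0833] [0.0664 0.024  0.0833]
```

```bash
python3 -m crank '[[[0.0005,0,0.01,0.002],[0.001,0,0.02,0.004],[0.001,0,0.028,0.004],[0.001,0,0.034,0.004],[0.001,0,0.034,0.004]]]' | grep -E "pos|force"
python3 -m crank '[[[0,0,0,0],[0,0,0,0],[0,0,0,0],[0,0,0,0],[0,0,0,0]]]'
python3 - <<'E'
from h import *
cv2.imwrite('pics/side7.png',snapshot('side'));im=snapshot('wrist')
cv2.imwrite('pics/c7.png',cv2.resize(im[120:320,215:415],None,fx=3,fy=3,interpolation=cv2.INTER_CUBIC))
goto([.561,-.095,.1025],-7.8)
E
```

```text
eef_pos: [0.5608, -0.0932, 0.1004]
ft_force: [0.6, 1.2, -6.1]
grip_force: 45.0
time: 17.38
eef_pos: [0.5613, -0.0932, 0.1013]
eef_rot: [[0.136, 0.991, 0.0], [0.991, -0.136, 0.0], [0.0, 0.0, -1.0]]
ft_force: [0.1, 0.3, -5.8]
gripper_width: 0.0174
grip_force: 45.0
t 17.48 pos [ 0.5613 -0.0932  0.1012] yawy -7.79 w 0.0182 F [ 1.2031  0.053  -7.4296] -> shift [-0.0018 -0.     -0.0013] turn 0.0002
```

View pics/c7.png

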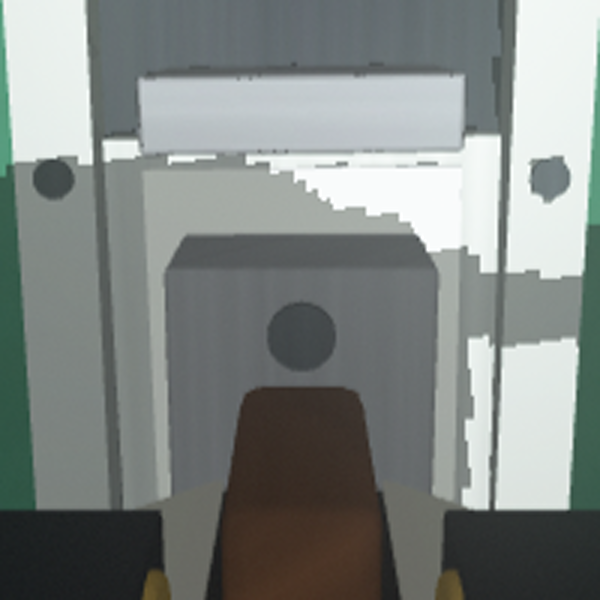

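The crop shows the die centred between the blank's edges: the blank spans columns 143–465 and the die 167–436. A clear gap is visible. The measured heights put that gap at 5–11 mm, so I'll raise 3 mm for margin and check the centring numerically.

```bash
python3 - <<'E'
from h import *
s=sense()
f=lambda u,v:(215+(u+.5)/3-.5,120+(v+.5)/3-.5)
def t(u,v,z):
    h=hit('wrist',f(u,v),z,s);return s['eef_rot'].T@(np.r_[h,z]-s['eef_pos'])
print('plate rear',t(103,137,.024),t(500,135,.024));print('blank rear',t(143,168,.026),t(464,167,.026));print('tab top',t(139,151,.052),t(464,151,.052))
E
python3 -m crank '[[[0,0,-0.001,0],[0,0,-0.002,0],[0,0,-0.003,0],[0,0,-0.003,0],[0,0,-0.003,0]]]'|grep -E "pos|force"
python3 -m crank '[[[0,0,0,0],[0,0,0,0],[0,0,0,0],[0,0,0,0],[0,0,0,0]]]'
```

```text
plate rear [ 0.0539 -0.0354  0.0772] [0.0541 0.0342 0.0772]
blank rear [ 0.0487 -0.0284  0.0752] [0.0488 0.0278 0.0752]
tab top [ 0.0542 -0.0254  0.0492] [0.0542 0.0243 0.0492]
eef_pos: [0.5613, -0.0932, 0.1042]
ft_force: [-0.2, -0.1, -6.8]
grip_force: 45.0
time: 18.73
eef_pos: [0.5613, -0.0932, 0.1042]
eef_rot: [[0.136, 0.991, 0.0], [0.991, -0.136, 0.0], [0.0, 0.0, -1.0]]
ft_force: [0.9, -0.5, -5.6]
gripper_width: 0.0175
grip_force: 45.0
```

```bash
python3 -c "
from workcell import *
print(job_done())"
```

```text
the job is handed in; nothing more can be done
None
```

I handed the job in at about 18.7 s: the carriage is home against the stop (felt as a sharp force rise), and the stamping head is held level, lengthwise and centred within about 1 mm, roughly 8–14 mm above the blank by my measurements; no verdict was returned.

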